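# Press the proud cells home in a battery pack

### The arm

A 6-joint arm with a two-finger parallel gripper is mounted at the origin on the work surface. World frame = base frame: x ahead of the robot, y to its left, z up, the work surface at z = 0. Lengths are in m, angles in rad, forces in N, time in s.
With the tool pointing down it reaches from about 0.325 to 0.925 m from the base axis. Payload 3.1 kg.
Tool frame: the origin (TCP) lies at the very end of the fingers, on their centre line; the grasp point (between the pads) lies 19 mm behind it; z points along the fingers, y is the direction in which the jaws open and shut (so a half turn about z gives the same grasp; the last joint's range is limited). The gripper opens to 85 mm and grips with 20 to 120 N. Pads are 22 mm wide; open, the fingers measure 114 mm over their backs; the gripper's body (76 mm by 85 mm) begins 54 mm behind the grasp point. The pads swing forward as they close: fully open they stand 13 mm farther back than shut.
Start: joints at [-1.327, 0.217, 1.613, -0, 1.311, -0.112], TCP at [0.218, -0.586, 0.231] pointing down, gripper open.
Joint ranges: [-2.75, 2.75], [-0.78, 2.1], [0.31, 2.55], [-1.13, 4.27], [0.13, 2.63], [-2.58, 2.58]. Speed limits (rad/s): [2.79, 2.79, 3.14, 3.14, 3.14, 3.14].

### API

Orientations are given as [roll, pitch, yaw] about the fixed x, y, z axes, in that order (R = Rz(yaw) Ry(pitch) Rx(roll)).
In Python, from workcell import env, eyes gives the robot as it stands.
- The arm moves only by the tool play_rows, never from a script. Its argument "deltas" is a list of rows, each an object with "grip": the gripper command: -1 is shut, 1 is fully open, values between are in proportion; "travel": the shift along the tool's x, y, z in cm, a list of three; "turn": the turn about the tool's z in rad. A call has 1 to 8 rows; each row shifts and turns the commanded pose from where the row before left it, along the tool's axes as they then stand; what a row does not reach is not made up. A row lasts 1/10 s, in which the tool goes at most 50 mm and 8.59 degrees, less where a joint would pass 70% of its speed; a pose out of reach is approached as far as the arm can. A call is refused whole if a number of a shift passes 5 or a number of a turn 0.15, either way. A call with a gripper value outside its range is refused whole. The fingers move at their own pace and stop on an object; the grip force is fixed at half the most. Time passes only in rows, so rows that do not move let the fingers close. It gives the time, the measured TCP pose, the force and the opening at its end, in the units of the state.
- env.observe(): the state, without advancing time (a new reading comes with each control period).
- eyes.snapshot(name): name is "side" or "top"; returns a dict with "pixels" (384x512x3 uint8, blue, green, red), "mtx" (3x3 intrinsics, pixels), "R" (3x3) and "t" (3): a world point X has camera coordinates R X + t. Camera axes: x right, y down, z forward; pixel columns grow to the right and rows downward; lengths in m; the calibration is good to about 2 mm. A picture is of the moment at which its call begins. There is no depth.
- env.close_job(): hands the job in, once; it reports no verdict.
The state is a dict: "time_s": time; "joint_pos": joint angles; "joint_velocities": joint speeds; "joint_torque": joint torques, N m; "tcp_pos": TCP position; "orientation": TCP orientation; "ft_force": force on the tool from outside, world axes, zero at the start; "torque": the same for the moment, N m; "finger_gap": finger opening in m.
Only numpy, scipy, OpenCV 4.12 (cv2) and the standard library are available. Lean on these libraries where they do the work, as an engineer would, in place of code of your own. Each camera call takes 0.05 s, during which the arm holds its last target. There are 200 camera calls.

### The job

Two purple cells in the battery pack on the jig stand proud of the rest: press each one gently down with the fingertips until it is fully home, level with its seated neighbours, never lifting it. Leave the green cell, which also stands proud, just as it is (wrong type, it is coming out again), do not disturb the loose things lying about, then withdraw.

Things in the scene. Friction and masses are not known exactly. Their poses are not given: they have to be found in the camera images.
- cell_a_top (a point): centre of the flat top face of the first proud purple cell (diameter 21, height 70, steel contact in a white ring on top); z axis up. Fingertips may rest on seated neighbours once it is level. It slides straight up and down in its seat with about 8 N of friction, stays where it is left, and stops hard when home, so the force rises steeply there if the push is fast.
- cell_a (a joint): how far the first proud purple cell stands above home (m): 0 = fully home, top 82 above the bench and level with the seated cells; starts between 0.009 and 0.014
- cell_b_top (a point): centre of the flat top face of the second proud purple cell, same size. It slides straight up and down in its seat with about 8 N of friction, stays where it is left, and stops hard when home, so the force rises steeply there if the push is fast.
- cell_b (a joint): how far the second proud purple cell stands above home (m), same meaning
- cell_green_top (a point): centre of the top face of the green cell, same size, also 9 to 14 proud of its neighbours, at least 63 away (centre to centre) from either proud purple cell; to be left alone. It slides as easily as the others
- cell_green (a joint): how far the green cell stands above home (m); must stay as it is
- cell_c_top (a point): centre of the top face of one of the purple cells that are already home; leave it in
- cell_c (a joint): how far that seated purple cell stands above home (m); 0 at the start and to stay so
- pack: the pack: an aluminium jig plate (140 x 290 x 8, from -123 to +167 along its y), fixed to the bench, with a black cell bracket 93 x 183, rim 32 above the bench, and seated purple cells, tops 82 above the bench, in a grid of 22.5 pitch (4 along x, 8 along y, two seats empty). Origin on the bench under the bracket's centre; z up
- spare_1: loose purple cell standing upright at the +y end of the jig plate, diameter 21, height 70, origin at the centre of its underside; bystander
- spare_2: a second loose purple cell standing upright beside it, same size and origin; bystander
- bms: battery management board lying flat, green board under an aluminium plate with a white connector, 110 x 64 x 10, origin at the centre of its underside; bystander
- upper_bracket: black plastic grid bracket lying flat on the mat, 93 x 183 x 10, origin at the centre of its underside; bystander
- tape_roll: amber tape roll lying flat, diameter 90, height 25, origin at the centre of its underside; bystander
- nickel_roll: grey roll of nickel strip lying flat, diameter 100, height 12, origin at the centre of its underside; bystander
- screwdriver: screwdriver lying along its own x, handle to -x, about 200 long and 26 thick, origin at the middle of its underside; bystander

How it is judged:
By the outcome, as a careful person would: the job done as asked, in the order asked, and still so for the second after the job is handed in, with the robot touching nothing.
It also fails if it takes over 38 s, if anything falls off the work surface, if the arm or the gripper's body presses on something with over 40 N, if the wrist force passes 120 N, or if a joint passes its speed limit or range.

## Working session

There is one attempt and no reset: what is moved stays moved. The work goes in short steps, Python scripts to look and compute and a tool call to move; the robot and the scene stay as the last step left them, time stands still between calls to the robot, and variables do not carry over. Pictures are saved under pics/ and viewed, about 8 in all and at most 12, crops included, and the job is handed in when it is done.

Besides the shell and the picture viewer there is one more tool, called after "Request:" as name(argument=value, ...) on one line, values as JSON. play_rows: Moves the arm, as the interface text tells. Its arguments: {"type":"object","properties":{"deltas":{"type":"array"}},"required":["deltas"]}

```bash
mkdir -p pics
python3 - <<'E'
from workcell import env, eyes
import cv2,numpy as np,pickle
o=env.observe();print(o)
d={}
for n in("top","side"):
    s=eyes.snapshot(n);d[n]=s;cv2.imwrite(f"pics/{n}0.png",s["pixels"]);print(n,s["mtx"],s["R"],s["t"],-s["R"].T@s["t"])
pickle.dump(d,open("s0.pkl","wb"))
E
```

```text
{'time_s': 0.0, 'joint_pos': array([-1.32721027e+00,  2.17750386e-01,  1.61494273e+00,  2.59814870e-05,
        1.31132757e+00, -1.12225378e-01]), 'joint_velocities': array([ 0.00106211, -0.00090161,  0.00039327, -0.00081456,  0.00016785,
        0.00066115]), 'joint_torque': array([ 1.10676221e-03, -3.96846485e+01, -3.03850508e+01, -5.62417756e-05,
        9.72148322e-03,  3.76813620e-07]), 'tcp_pos': array([ 0.21753159, -0.58503901,  0.22996614]), 'orientation': array([-3.13918270e+00, -2.96853224e-04,  3.55804384e-01]), 'ft_force': array([ 0.11726652, -1.52643489,  0.50018816]), 'torque': array([ 0.03531256, -0.07820116,  0.00143663]), 'finger_gap': 0.08561403865474522}
top [[399.61397994   0.         252.28906674]
 [  0.         399.61397994 187.84191422]
 [  0.           0.           1.        ]] [[-0.04468084 -0.99899944 -0.00193392]
 [-0.97486788  0.04402432 -0.21839065]
 [ 0.21825728 -0.00787256 -0.97585951]] [0.01640201 0.50523806 1.11766793] [0.24933405 0.00294175 1.20105787]
side [[429.05142991   0.         252.16600601]
 [  0.         429.05142991 195.62181046]
 [  0.           0.           1.        ]] [[-0.99811143 -0.06137473  0.00259288]
 [-0.03199444  0.483353   -0.87484069]
 [ 0.05243983 -0.87327145 -0.4844038 ]] [0.48205634 0.09291366 1.21025591] [0.42065304 1.04155791 0.66628731]
```

View pics/top0.png

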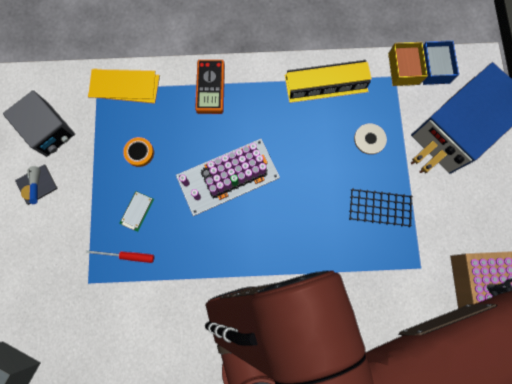

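View pics/side0.png

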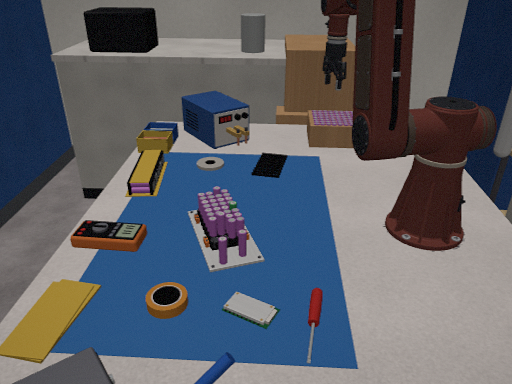

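```bash
cat > h.py <<'E'
import cv2,numpy as np,pickle
def ray(s,uv,z):
    d=s["R"].T@np.linalg.inv(s["mtx"])@np.array([uv[0],uv[1],1.]);c=-s["R"].T@s["t"]
    return c+d*(z-c[2])/d[2]
def proj(s,X):
    p=s["mtx"]@(s["R"]@np.asarray(X,float)+s["t"]);return p[:2]/p[2]
E
python3 - <<'E'
from h import *
d=pickle.load(open("s0.pkl","rb"))
t=d["top"]["pixels"];s=d["side"]["pixels"]
# plate outline: not-blue region on mat
hsv=cv2.cvtColor(t,cv2.COLOR_BGR2HSV)
blue=cv2.inRange(hsv,(100,120,60),(118,255,255))
m=np.zeros_like(blue);m[130:225,165:290]=255-blue[130:225,165:290]
cs,_=cv2.findContours(m,cv2.RETR_EXTERNAL,cv2.CHAIN_APPROX_NONE)
c=max(cs,key=cv2.contourArea)
h=cv2.convexHull(c)[:,0].astype(float)
P=np.array([ray(d["top"],p,0.008)[:2] for p in h])
r=cv2.minAreaRect((P*1000).astype(np.float32));print(r);print(cv2.boxPoints(r))
a=cv2.resize(t[135:218,172:284],None,fx=7,fy=7,interpolation=cv2.INTER_CUBIC)
b=cv2.resize(s[180:270,180:266],None,fx=6.6,fy=6.6,interpolation=cv2.INTER_CUBIC)
cv2.imwrite("pics/ta.png",a);cv2.imwrite("pics/sa.png",b);print(a.shape,b.shape)
E
```

```text
((556.8328857421875, 67.9283447265625), (143.3439483642578, 292.20135498046875), 21.680410385131836)
[[436.2572   177.216   ]
 [544.2049   -94.31473 ]
 [677.40857  -41.359314]
 [569.4609   230.17142 ]]
(581, 784, 3) (594, 568, 3)
```

View pics/ta.png

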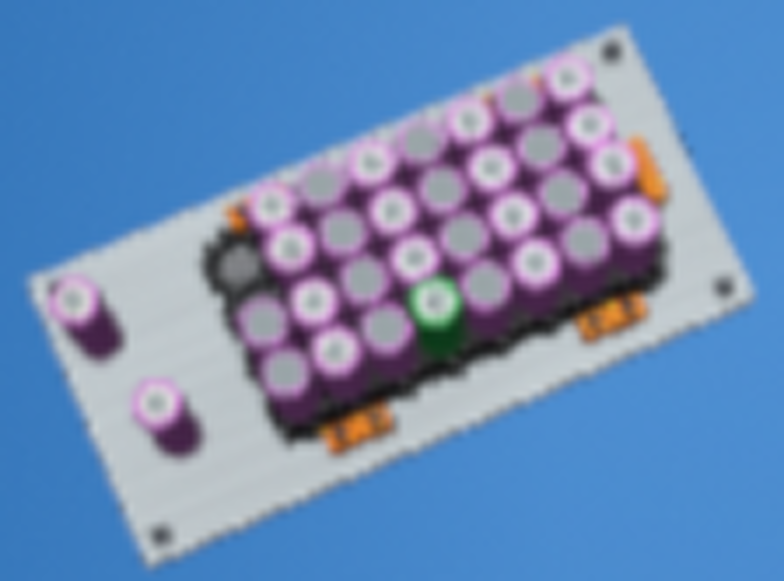

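View pics/sa.png

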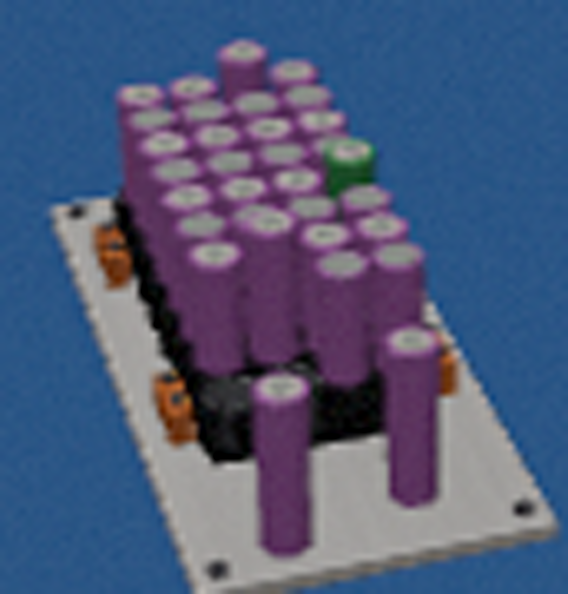

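Two proud purple cells: side crop (268,220) is row 7, second from +x. (243,52) is row 1 (-y end), third from +x. Green sits at row 5, -x edge. In the top crop these are (291,248), (614,163) and (435,302). Next I'll fit the grid pose from the seated tops.

```bash
cat >> h.py <<'E'
Z={(4,8):(286,373),(3,8):(264,321),(4,7):(335,351),(3,7):(314,301),(1,7):(272,207),(1,6):(322,185),(1,5):(371,163),(1,4):(421,142),(1,3):(469,121),(1,2):(520,101),(1,1):(567,77),(2,1):(590,123),(4,1):(635,219),(4,2):(585,241),(4,3):(535,263),(4,4):(485,285),(4,6):(386,328),(2,6):(343,231),(2,4):(442,189),(3,3):(514,215)}
SZ={(1,1):(140,95),(2,1):(193,87),(4,1):(293,70),(4,7):(380,225),(4,8):(397,253),(3,8):(342,263),(1,7):(214,255),(1,6):(200,224),(1,5):(186,196),(1,4):(175,169),(3,7):(325,235),(4,6):(365,197),(4,3):(321,120),(4,2):(307,95)}
def seat(k): return np.array([(2.5-k[0])*.0225,(k[1]-4.5)*.0225])
E
python3 - <<'E'
from h import *
d=pickle.load(open("s0.pkl","rb"));T,S=d["top"],d["side"]
top=lambda p:((p[0]+.5)/7-.5+172,(p[1]+.5)/7-.5+135)
sid=lambda p:((p[0]+.5)/6.6-.5+180,(p[1]+.5)/6.6-.5+180)
def fit(A,B):
    a,b=A.mean(0),B.mean(0);U,_,V=np.linalg.svd((A-a).T@(B-b));R=V.T@U.T
    return R,b-R@a,np.linalg.norm((A-a)@R.T+b-B,axis=1)
for n,c,f,D in((T,0,top,Z),(S,0,sid,SZ)):
    R,t,e=fit(np.array([seat(k) for k in D]),np.array([ray(n,f(v),.082)[:2] for v in D.values()]))
    print(np.degrees(np.arctan2(R[1,0],R[0,0])),t,e.max(),e.mean())
    for k in((2,7),(3,1),(4,5)): print(k,R@seat(k)+t)
for nm,p,q in(("a",(291,248),(268,220)),("b",(614,163),(243,52)),("g",(435,302),(350,151))):
    print(nm,[ray(T,top(p),z)[:2].round(4) for z in(.082,.0935)],[ray(S,sid(q),z)[:2].round(4) for z in(.082,.0935)])
    M=[n["mtx"]@np.c_[n["R"],n["t"]] for n in(T,S)]
    X=cv2.triangulatePoints(M[0],M[1],np.array(top(p)),np.array(sid(q)));print((X[:3]/X[3]).ravel().round(4))
# seated check
for k in((1,7),(4,1),(4,8)):
    X=cv2.triangulatePoints(M[0],M[1],np.array(top(Z[k])),np.array(sid(SZ[k])));print(k,(X[:3]/X[3]).ravel().round(4))
E
```

```text
21.751391707374037 [0.56568822 0.04778469] 0.001027496784116544 0.0004049031285508032
(2, 7) [0.5552921  0.10419874]
(3, 1) [ 0.58442238 -0.02952738]
(4, 5) [0.53017217 0.04572662]
21.67382476623437 [0.56901813 0.04821769] 0.0015257898188604868 0.000652712967078814
(2, 7) [0.55869839 0.10464577]
(3, 1) [ 0.58764762 -0.02911967]
(4, 5) [0.53349933 0.04620771]
a [array([0.5577, 0.1049]), array([0.5545, 0.1039])] [array([0.5618, 0.0871]), array([0.559 , 0.1059])]
[0.5574 0.104  0.0918]
b [array([ 0.5883, -0.0305]), array([ 0.5848, -0.0301])] [array([ 0.5908, -0.0539]), array([ 0.5874, -0.0323])]
[ 0.586  -0.0301  0.0943]
g [array([0.532 , 0.0461]), array([0.5291, 0.0457])] [array([0.5349, 0.0302]), array([0.5326, 0.0501])]
[0.5316 0.0458 0.0906]
(1, 7) [0.5782 0.1126 0.0803]
(4, 1) [ 0.5654 -0.0381  0.0819]
(4, 8) [0.5069 0.1082 0.0815]
```

Request:
play_rows(deltas=[{"grip": -1, "travel": [2, -1.4, 0], "turn": 0}, {"grip": -1, "travel": [3.9, -2.8, 0], "turn": 0}, {"grip": -1, "travel": [3.9, -2.8, 0], "turn": 0}, {"grip": -1, "travel": [3.9, -2.8, 0], "turn": 0}, {"grip": -1, "travel": [3.9, -2.8, 0], "turn": 0}, {"grip": -1, "travel": [3.9, -2.8, 0], "turn": 0}, {"grip": -1, "travel": [3.9, -2.8, 0], "turn": 0}, {"grip": -1, "travel": [3.9, -2.8, 0], "turn": 0}])

```text
time_s: 0.9
tcp_pos: [0.4197, -0.285, 0.2309]
orientation: [-3.141, 0.0, 0.355]
ft_force: [1.3, -1.0, 0.5]
finger_gap: -0.0003
```

Request:
play_rows(deltas=[{"grip": -1, "travel": [3.9, -2.8, 0], "turn": 0}, {"grip": -1, "travel": [3.9, -2.8, 0], "turn": 0}, {"grip": -1, "travel": [3.9, -2.8, 0], "turn": 0}, {"grip": -1, "travel": [3.9, -2.8, 0], "turn": 0}, {"grip": -1, "travel": [3.9, -2.8, 0], "turn": 0}, {"grip": -1, "travel": [3, -2.5, 0], "turn": 0}, {"grip": -1, "travel": [0, 0, 0], "turn": 0}, {"grip": -1, "travel": [0, 0, 0], "turn": 0}])

```text
time_s: 1.7
tcp_pos: [0.5723, -0.0532, 0.2305]
orientation: [-3.141, 0.002, 0.358]
ft_force: [-0.0, -0.4, -0.3]
finger_gap: 0.0001
```

Request:
play_rows(deltas=[{"grip": -1, "travel": [2.1, -1.8, 2], "turn": 0}, {"grip": -1, "travel": [0, 0, 3], "turn": -0.02}, {"grip": -1, "travel": [0, 0, 3], "turn": 0}, {"grip": -1, "travel": [0, 0, 2.5], "turn": 0}, {"grip": -1, "travel": [0, 0, 1], "turn": 0}, {"grip": -1, "travel": [0, 0, 0], "turn": 0}, {"grip": -1, "travel": [0, 0, 0], "turn": 0}])

```text
time_s: 2.4
tcp_pos: [0.5866, -0.0307, 0.1174]
orientation: [3.141, -0.001, 0.375]
ft_force: [0.3, -0.2, 1.4]
finger_gap: 0.0002
```

```bash
cat > look.py <<'E'
import sys
from workcell import env, eyes
from h import *
n=sys.argv[1];s=eyes.snapshot("side");t=eyes.snapshot("top")
pickle.dump({"top":t,"side":s},open(f"s{n}.pkl","wb"))
o=env.observe();print(o["time_s"],o["tcp_pos"],o["ft_force"])
a=cv2.resize(s["pixels"][160:270,175:265],(490,600),interpolation=cv2.INTER_CUBIC)
cv2.imwrite(f"pics/l{n}.png",a)
E
python3 look.py 1
```

```text
2.5 [ 0.58754011 -0.03043344  0.11840607] [ 0.18292217 -0.66453203 -0.17185736]
```

View pics/l1.png

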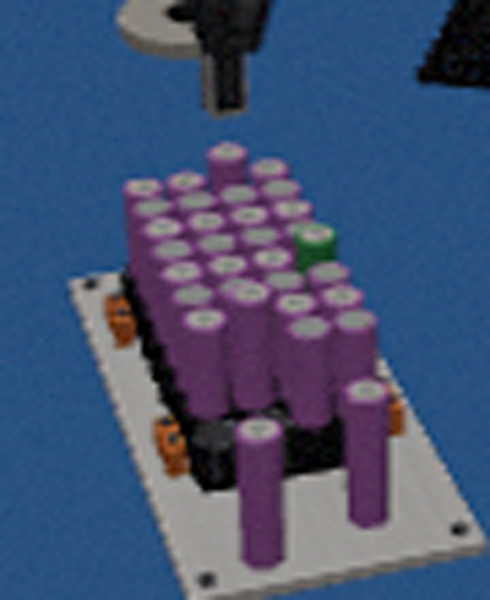

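The shut tip (224,112) hangs straight above cell b's top (228,152). Lowering slowly.

Request:
play_rows(deltas=[{"grip": -1, "travel": [0, 0, 0.8], "turn": 0}, {"grip": -1, "travel": [0, 0, 0.7], "turn": 0}, {"grip": -1, "travel": [0, 0, 0.2], "turn": 0}, {"grip": -1, "travel": [0, 0, 0.2], "turn": 0}, {"grip": -1, "travel": [0, 0, 0.2], "turn": 0}, {"grip": -1, "travel": [0, 0, 0.2], "turn": 0}, {"grip": -1, "travel": [0, 0, 0.2], "turn": 0}, {"grip": -1, "travel": [0, 0, 0.1], "turn": 0}])

```text
time_s: 3.3
tcp_pos: [0.5861, -0.0297, 0.0917]
orientation: [-3.141, 0.001, 0.376]
ft_force: [-4.3, -0.0, 7.2]
finger_gap: -0.0003
```

Contact at about 8 N; the cell is sliding. Continuing.

Request:
play_rows(deltas=[{"grip": -1, "travel": [0, 0, 0.15], "turn": 0}, {"grip": -1, "travel": [0, 0, 0.15], "turn": 0}, {"grip": -1, "travel": [0, 0, 0.15], "turn": 0}, {"grip": -1, "travel": [0, 0, 0.15], "turn": 0}, {"grip": -1, "travel": [0, 0, 0.1], "turn": 0}])

```text
time_s: 3.8
tcp_pos: [0.5861, -0.0297, 0.0848]
orientation: [-3.141, 0.001, 0.376]
ft_force: [-4.5, 0.3, 7.5]
finger_gap: -0.0003
```

Request:
play_rows(deltas=[{"grip": -1, "travel": [0, 0, 0.05], "turn": 0}, {"grip": -1, "travel": [0, 0, 0.05], "turn": 0}])

```text
time_s: 4.0
tcp_pos: [0.5861, -0.0297, 0.0838]
orientation: [-3.141, 0.001, 0.376]
ft_force: [-4.0, -0.3, 7.1]
finger_gap: 0.0001
```

Request:
play_rows(deltas=[{"grip": -1, "travel": [0, 0, 0.05], "turn": 0}, {"grip": -1, "travel": [0, 0, 0.05], "turn": 0}])

```text
time_s: 4.2
tcp_pos: [0.5861, -0.0297, 0.0828]
orientation: [-3.141, 0.001, 0.376]
ft_force: [-3.4, 0.9, 7.7]
finger_gap: 0.0002
```

Request:
play_rows(deltas=[{"grip": -1, "travel": [0, 0, 0.05], "turn": 0}, {"grip": -1, "travel": [0, 0, 0], "turn": 0}])

```text
time_s: 4.4
tcp_pos: [0.5861, -0.0297, 0.0822]
orientation: [-3.141, 0.0, 0.376]
ft_force: [-3.4, 0.5, 6.3]
finger_gap: 0.0002
```

Request:
play_rows(deltas=[{"grip": -1, "travel": [0, 0, 0.04], "turn": 0}, {"grip": -1, "travel": [0, 0, 0], "turn": 0}])

```text
time_s: 4.6
tcp_pos: [0.5861, -0.0297, 0.082]
orientation: [-3.141, 0.001, 0.376]
ft_force: [-4.2, -0.6, 7.3]
finger_gap: 0.0003
```

Request:
play_rows(deltas=[{"grip": -1, "travel": [0, 0, 0.04], "turn": 0}, {"grip": -1, "travel": [0, 0, 0], "turn": 0}])

```text
time_s: 4.8
tcp_pos: [0.5862, -0.0297, 0.0821]
orientation: [-3.141, 0.001, 0.376]
ft_force: [-4.1, 0.7, 9.2]
finger_gap: 0.0004
```

Request:
play_rows(deltas=[{"grip": -1, "travel": [0, 0, 0.05], "turn": 0}, {"grip": -1, "travel": [0, 0, 0], "turn": 0}])

```text
time_s: 5.0
tcp_pos: [0.5862, -0.0296, 0.082]
orientation: [-3.141, 0.001, 0.376]
ft_force: [-5.8, 0.8, 11.0]
finger_gap: -0.0001
```

Request:
play_rows(deltas=[{"grip": -1, "travel": [0, 0, 0.05], "turn": 0}, {"grip": -1, "travel": [0, 0, 0], "turn": 0}])

```text
time_s: 5.2
tcp_pos: [0.5863, -0.0297, 0.082]
orientation: [-3.141, 0.001, 0.376]
ft_force: [-6.3, 1.0, 14.3]
finger_gap: 0.0
```

Hard stop at 0.0820 with force rising to 14 N, so cell b is home. Moving to a.

Request:
play_rows(deltas=[{"grip": -1, "travel": [0, 0, -0.5], "turn": 0}, {"grip": -1, "travel": [0, 0, -2.5], "turn": 0}, {"grip": -1, "travel": [0, 0, -2], "turn": 0}, {"grip": -1, "travel": [0.7, -4.5, 0], "turn": 0}, {"grip": -1, "travel": [0.8, -4.5, 0], "turn": 0}, {"grip": -1, "travel": [0.7, -4.5, 0], "turn": 0}, {"grip": -1, "travel": [0, 0, 0], "turn": 0}, {"grip": -1, "travel": [0, 0, 0], "turn": 0}])

```text
time_s: 6.0
tcp_pos: [0.5568, 0.1049, 0.1289]
orientation: [3.141, -0.0, 0.379]
ft_force: [0.8, 0.6, 0.1]
finger_gap: -0.0
```

```bash
python3 look.py 2
```

```text
6.1 [0.55733072 0.10325294 0.12899557] [-0.65505243 -0.44353554  0.66668082]
```

View pics/l2.png

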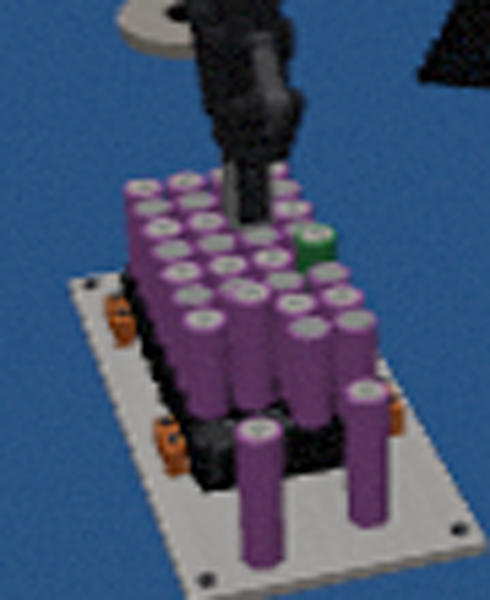

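The tip (247,220) is above cell a's top (249,291), and green is clear. Lowering.

Request:
play_rows(deltas=[{"grip": -1, "travel": [0, 0, 1.2], "turn": 0}, {"grip": -1, "travel": [0, 0, 1.2], "turn": 0}, {"grip": -1, "travel": [0, 0, 0.4], "turn": 0}, {"grip": -1, "travel": [0, 0, 0.2], "turn": 0}, {"grip": -1, "travel": [0, 0, 0.2], "turn": 0}, {"grip": -1, "travel": [0, 0, 0.2], "turn": 0}, {"grip": -1, "travel": [0, 0, 0.2], "turn": 0}, {"grip": -1, "travel": [0, 0, 0.2], "turn": 0}])

```text
time_s: 6.9
tcp_pos: [0.5575, 0.104, 0.0919]
orientation: [3.141, -0.001, 0.376]
ft_force: [-2.4, -0.2, 8.4]
finger_gap: -0.0001
```

Request:
play_rows(deltas=[{"grip": -1, "travel": [0, 0, 0.15], "turn": 0}, {"grip": -1, "travel": [0, 0, 0.15], "turn": 0}])

```text
time_s: 7.1
tcp_pos: [0.5574, 0.104, 0.0897]
orientation: [3.141, -0.0, 0.376]
ft_force: [-3.6, 0.0, 7.8]
finger_gap: -0.0001
```

Request:
play_rows(deltas=[{"grip": -1, "travel": [0, 0, 0.15], "turn": 0}, {"grip": -1, "travel": [0, 0, 0.15], "turn": 0}, {"grip": -1, "travel": [0, 0, 0.1], "turn": 0}, {"grip": -1, "travel": [0, 0, 0.1], "turn": 0}])

```text
time_s: 7.5
tcp_pos: [0.5575, 0.104, 0.0847]
orientation: [3.141, -0.0, 0.376]
ft_force: [-2.1, -0.4, 7.5]
finger_gap: 0.0
```

Request:
play_rows(deltas=[{"grip": -1, "travel": [0, 0, 0.05], "turn": 0}, {"grip": -1, "travel": [0, 0, 0.05], "turn": 0}, {"grip": -1, "travel": [0, 0, 0.05], "turn": 0}, {"grip": -1, "travel": [0, 0, 0], "turn": 0}])

```text
time_s: 7.9
tcp_pos: [0.5574, 0.104, 0.0832]
orientation: [3.141, -0.0, 0.376]
ft_force: [-3.7, -0.3, 6.9]
finger_gap: 0.0003
```

Request:
play_rows(deltas=[{"grip": -1, "travel": [0, 0, 0.05], "turn": 0}, {"grip": -1, "travel": [0, 0, 0.05], "turn": 0}, {"grip": -1, "travel": [0, 0, 0.05], "turn": 0}, {"grip": -1, "travel": [0, 0, 0], "turn": 0}])

```text
time_s: 8.3
tcp_pos: [0.5575, 0.104, 0.082]
orientation: [3.141, -0.0, 0.376]
ft_force: [-3.4, -0.2, 9.1]
finger_gap: -0.0
```

Request:
play_rows(deltas=[{"grip": -1, "travel": [0, 0, 0.05], "turn": 0}, {"grip": -1, "travel": [0, 0, 0], "turn": 0}])

```text
time_s: 8.5
tcp_pos: [0.5575, 0.104, 0.082]
orientation: [3.141, -0.0, 0.376]
ft_force: [-4.2, -0.5, 10.9]
finger_gap: 0.0002
```

Request:
play_rows(deltas=[{"grip": -1, "travel": [0, 0, 0.05], "turn": 0}, {"grip": -1, "travel": [0, 0, 0], "turn": 0}])

```text
time_s: 8.7
tcp_pos: [0.5576, 0.104, 0.082]
orientation: [3.141, -0.0, 0.376]
ft_force: [-5.3, -0.8, 13.9]
finger_gap: 0.0
```

Home at 0.0820 again. Withdrawing up, then back towards the start so the view is clear.

Request:
play_rows(deltas=[{"grip": -1, "travel": [0, 0, -0.5], "turn": 0}, {"grip": -1, "travel": [0, 0, -3], "turn": 0}, {"grip": -1, "travel": [0, 0, -4], "turn": 0}, {"grip": -1, "travel": [0, 0, -4], "turn": 0}, {"grip": -1, "travel": [0, 0, -4], "turn": 0}, {"grip": -1, "travel": [-2, 4, 0], "turn": 0}, {"grip": -1, "travel": [-2, 4, 0], "turn": 0}, {"grip": -1, "travel": [-2, 4, 0], "turn": 0}])

```text
time_s: 9.5
tcp_pos: [0.5454, -0.0307, 0.2348]
orientation: [3.14, -0.002, 0.377]
ft_force: [0.7, -0.4, -0.6]
finger_gap: 0.0002
```

Request:
play_rows(deltas=[{"grip": -1, "travel": [-2, 4.4, 0], "turn": 0}, {"grip": -1, "travel": [-2, 4.4, 0], "turn": 0}, {"grip": -1, "travel": [-2, 4.4, 0], "turn": 0}, {"grip": -1, "travel": [-2, 4.4, 0], "turn": 0}, {"grip": -1, "travel": [-2, 4.4, 0], "turn": 0}, {"grip": -1, "travel": [-1, 2, 0], "turn": 0}, {"grip": -1, "travel": [0, 0, 0], "turn": 0}, {"grip": -1, "travel": [0, 0, 0], "turn": 0}])

```text
time_s: 10.3
tcp_pos: [0.5308, -0.2933, 0.2336]
orientation: [-3.14, -0.0, 0.375]
ft_force: [0.5, 0.7, 0.6]
finger_gap: -0.0004
```

```bash
python3 look.py 3
python3 - <<'E'
from h import *
t=pickle.load(open("s3.pkl","rb"))["top"]["pixels"][135:218,172:284]
cv2.imwrite("pics/both3.png",np.vstack([cv2.resize(t,(400,296),interpolation=cv2.INTER_CUBIC)]))
a=cv2.imread("pics/l3.png")
b=cv2.resize(t,(300,222),interpolation=cv2.INTER_CUBIC);o=np.zeros((600,800,3),np.uint8);o[:,:490]=a;o[:222,495:795]=b
cv2.imwrite("pics/both3.png",o)
E
```

```text
10.4 [ 0.53106865 -0.29199378  0.2337627 ] [-0.47391352  0.79388543  0.22357908]
```

View pics/both3.png

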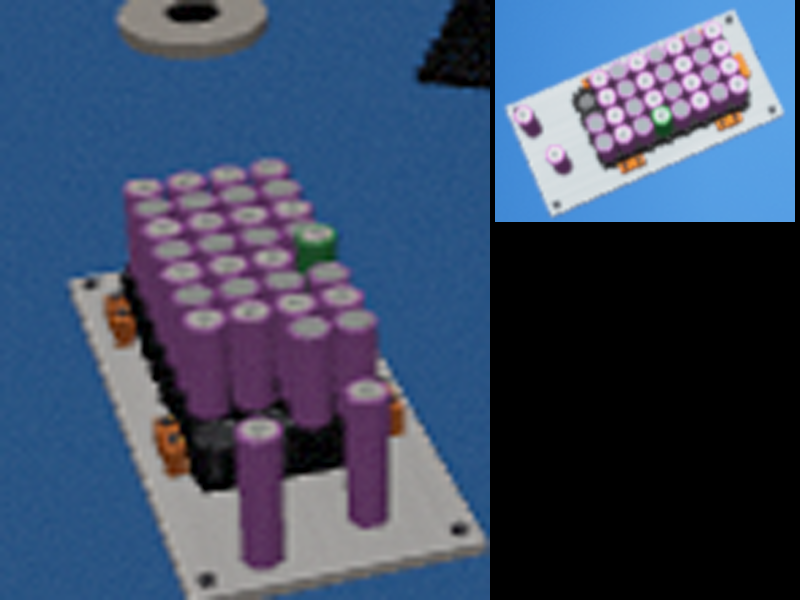

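Both pressed cells now lie in line with their rows: a at (250,311), b at (227,174). Green (315,232) still stands proud and unchanged, and the spares are where they were. Handing in.

```bash
python3 -c "
from workcell import env
print(env.close_job())"
```

```text
the job is handed in; nothing more can be done
None
```

Both proud purple cells are pressed home, and I handed the job in at about 10.4 s. I pressed each one slowly with the closed fingertips. They slid at about 8 N and stopped hard with the fingertips at 82.0 mm, where the vertical force read about 14 N.

In the last pictures both cells are level with their seated neighbours. The green cell still stands proud as before, and the two spare cells have not moved. The arm is clear of the pack and touching nothing. I did not look again at the loose items away from the pack, such as the board, tape and screwdriver. The arm stayed well above the bench everywhere but over the pack. No check failed; the two cameras differed by about 3 mm on where the pack is, so I used a point between them.

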